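# Pack up the breath-test desk

## Robot

A 6-joint arm with a two-finger parallel gripper is mounted at the origin on the work surface. World frame = base frame: x ahead of the robot, y to its left, z up, the work surface at z = 0. Lengths are in mm, angles in degrees, forces in N, time in s.
With the tool pointing down it reaches from about 250 to 775 mm from the base axis. Payload 4 kg.
Tool frame: the origin (TCP) lies between the finger pads; the fingertips stand 8 mm ahead of it and the grasp point (between the pads) lies 11 mm behind it; z points along the fingers, y is the line along which they close (so a half turn about z gives the same grasp; the last joint's range is limited). The gripper opens to 85 mm and grips with 20 to 120 N. Pads are 22 mm wide; open, the fingers measure 114 mm over their backs; the gripper's body (76 mm by 85 mm) begins 54 mm behind the grasp point. The pads swing forward as they close: fully open they stand 13 mm farther back than shut.
Start: joints at [-79.36, 4.996, 78.535, -0, 96.463, -5.907], TCP at [156.638, -527.242, 215.441] pointing down, gripper open.
Joint ranges: [-177.83, 177.83], [-43.37, 116.18], [15.69, 146.23], [-61.86, 241.86], [9.47, 152.12], [-147.06, 147.06]. Speed limits (degrees/s): [159.86, 159.86, 180, 180, 180, 180].

## Interface

Orientations are given as [roll, pitch, yaw] about the fixed x, y, z axes, in that order (R = Rz(yaw) Ry(pitch) Rx(roll)).
In Python, from station import manip gives the robot as it stands. The module is installed in compiled form; this text tells all that it offers.
- The arm moves only by the tool drive_tool, never from a script. Its argument "steps" is a list of rows, each a list of 7 numbers: the shift along the tool's x, y, z in units of 0.04 m (1.0 is 0.04 m), then the turn, a rotation vector about the tool's x, y, z in units of 0.5 rad (1.0 is 0.5 rad), then the finger opening in mm, from 0 to 85.4. A call has 1 to 12 rows; each row shifts and turns the commanded pose from where the row before left it, along the tool's axes as they then stand; what a row does not reach is not made up. A row lasts 1/10 s, in which the tool goes at most 50 mm and 8.59 degrees, less where a joint would pass 70% of its speed; a pose out of reach is approached as far as the arm can. A call with a number of a shift or a turn outside -1 to 1 is refused whole. A call with a gripper value outside its range is refused whole. The fingers move at their own pace and stop on an object; the grip force is fixed at half the most. Time passes only in rows, so rows that do not move let the fingers close. It gives the time, the measured TCP pose, the force, the opening and the grip force at its end, in the units of the state.
- manip.state(): the state, without advancing time (a new reading comes with each control period).
- manip.camera(name): name is "scene" or "top" or "wrist"; returns a dict with "image" (400x640x3 uint8, red, green, blue), "intrinsics" (3x3 intrinsics, pixels), "xyz" and "rotation" of the camera in the world. Camera axes: x right, y up, looking along -z (the intrinsics and any distortion apply to the point x, -y, -z); pixel columns grow to the right and rows downward; lengths in mm; the calibration is good to about 2 mm. A picture is of the moment at which its call begins. There is no depth.
- manip.finish_job(): hands the job in; it is judged then, once.
The state is a dict: "clock": time; "qpos": joint angles; "qd": joint speeds; "effort": joint torques, N m; "tool_pos": TCP position; "eef_rot": TCP orientation; "wrist_force": force on the tool from outside, world axes, zero at the start; "moment": the same for the moment, N m; "finger_gap": finger opening in mm; "grasp_force": force on a finger pad.
Only numpy, scipy, OpenCV 4.12 (cv2) and the standard library are available. Lean on these libraries where they do the work, as an engineer would, in place of code of your own. Each camera call takes 0.05 s, during which the arm holds its last target. There are 200 camera calls.

## Task

Slide the case's lid open, lay every breath tester flat in the case with its display up, then slide the lid shut again, over its little end ridge until it is fully home. Also hang the mouthpiece caddy by its carrying bar across both prongs of the desk hook and let it settle, never tipping it over, and do not disturb the mouse, the remote control or the mug.

Things in the scene. Friction and masses are not known exactly. Their poses are not given: they have to be found in the camera images.
- case: Grey storage case fixed to the desk, 268 long (x) x 192 wide (y) x 62 high, open on top under a sliding lid. Origin: centre of its underside; +x is the way the lid opens, roughly away from the robot; z up. Side walls 6 thick, 62 high; far wall 48 high; at the near (-x) end a ledge 30 long, 36 high, with a blue front stop 56 high.
- case_floor (a point): Centre of the case's inner floor, 6 above the desk, at x = +11, y = 0 in the case's frame; same axes. The free floor reaches 115 either way along x and 90 either way along y. Four dark pads mark room for four testers lying lengthwise (along x), two by two: centres at x = -59 and +59, y = -36 and +36 from this point.
- ridge_top (a point): Top of the orange sprung end ridge that crosses the channel at the case's near end, 47 above the desk. A rib under the lid must be forced over it, with about 7 N, both on opening and on shutting.
- lid (a joint): How far the white grooved lid has slid open along the case's +x, in m: 0 = fully home at the front stop, 0.255 = all the way open (floor uncovered). Its rib meets the ridge between about 0.005 and 0.019; elsewhere the lid slides easily (1.5 N) and stays where it is left. Over 0.005 it is not home.
- lid_grip (a point): Point in the middle of the blue grip bar that stands across the lid near its robot-side end, 74 above the desk. The bar is 14 thick (x) x 80 wide (y), from the lid's top (56 above the desk) up to 86. Axes as the case's. Moves with the lid.
- caddy_bar (a point): Middle of the steel carrying bar of the blue mouthpiece caddy, 135 above its underside. The flat bar is 26 (x) x 12 (z) and runs along y between uprights (8 thick) at y = -54 and +54; the box below is 66 (x) x 114 (y) x 60 high, with white mouthpieces standing in it to 89 high. Loose, 140 to 280 g. z is up. It swings for a few seconds when let go.
- hook_seat (a point): Where the middle of the caddy's bar shall lie, along y, on the orange twin-prong hook of the fixed desk stand: 210 above the desk. The prongs (8 thick) run level along x at y = -32 and +32 from x = +79 to -22, then turn up to tips at x = -36, 14 higher than this point; nothing stands higher. Stand upright at x = +77 to +93; base plate x = +10 to +130, 130 wide, 12 high.
- mouse: Black computer mouse, bystander, 100 x 60 x 31; origin under its centre.
- remote: Black remote control, bystander, 150 x 45 x 18; origin under its centre.
- mug: White mug, bystander, 80 across, 95 high; origin under its centre.
- tester0_c (a point): Centre of a slim black breath tester with a white end and green display on top, 92 long (x) x 28 wide (y) x 32 high (z, up); this point is 16 above its underside. Loose, 100 to 200 g. May be absent (None).
- tester1_c (a point): Centre of a slim black breath tester with a white end and green display on top, 92 long (x) x 28 wide (y) x 32 high (z, up); this point is 16 above its underside. Loose, 100 to 200 g. May be absent (None).
- tester2_c (a point): Centre of a slim black breath tester with a white end and green display on top, 92 long (x) x 28 wide (y) x 32 high (z, up); this point is 16 above its underside. Loose, 100 to 200 g. May be absent (None).
- tester3_c (a point): Centre of a slim black breath tester with a white end and green display on top, 92 long (x) x 28 wide (y) x 32 high (z, up); this point is 16 above its underside. Loose, 100 to 200 g. May be absent (None).
Not all that is in view belongs to the job. What is shaped like the part that bears tester2_c but blue or purple is not meant.

How it is judged (in metres and radians):
On the way, in this order (a step that is already met when the one before it is completed fails the run):
1. the lid is slid open (by more than 150 mm) (value of joint lid above 0.15 m), for 0.2 s.
2. every tester present lies flat in the case (x of tester0_c in the frame of case between -0.1 and 0.126 m and y of tester0_c in the frame of case between -0.085 and 0.085 m and z of tester0_c in the frame of case between 0.012 and 0.032 m and angle between each of tester0_c, tester1_c, tester2_c, tester3_c's own z axis and vertical below 0.15 rad and x of tester1_c in the frame of case between -0.1 and 0.126 m and y of tester1_c in the frame of case between -0.085 and 0.085 m and z of tester1_c in the frame of case between 0.012 and 0.032 m and x of tester2_c in the frame of case between -0.1 and 0.126 m and y of tester2_c in the frame of case between -0.085 and 0.085 m and z of tester2_c in the frame of case between 0.012 and 0.032 m and x of tester3_c in the frame of case between -0.1 and 0.126 m and y of tester3_c in the frame of case between -0.085 and 0.085 m and z of tester3_c in the frame of case between 0.012 and 0.032 m), for 0.2 s.
3. the lid is shut over the ridge, fully home (value of joint lid below 0.005 m), for 0.2 s.
At the end, for the whole second after the job is handed in: Every tester present lies on the case's floor, display up (within 0.15 rad of level); the lid is within 5 mm of fully shut, beyond the ridge; the caddy hangs, swinging gently at most (under 0.2 m/s) by its bar on the hook's prongs (bar within 30 mm sideways of the middle, upright within 0.25 rad) (all of step 2 and linear speed of each of tester0, tester1, tester2, tester3 below 0.02 m/s and value of joint lid below 0.005 m and z of caddy_bar in the frame of hook_seat between -0.008 and 0.015 m and x of caddy_bar in the frame of hook_seat between -0.045 and 0.06 m and y of caddy_bar in the frame of hook_seat between -0.03 and 0.03 m and contact force between caddy and hook above 0.5 N and angle between caddy_bar's own z axis and vertical below 0.25 rad and linear speed of caddy below 0.2 m/s); the robot touches nothing.
It fails at once if the caddy is tipped over (more than 0.8 rad) (angle between caddy_bar's own z axis and vertical above 0.8 rad).
It fails at once if the mouse is pushed more than 30 mm (distance of mouse from where it was at the start of the episode above 0.03 m).
It fails at once if the remote is pushed more than 30 mm (distance of remote from where it was at the start of the episode above 0.03 m).
It fails at once if the mug is pushed more than 30 mm (distance of mug from where it was at the start of the episode above 0.03 m).
Of tester0, tester1, tester2, tester3 only 2 to 4 are there at a start; the rules pass over those that are not, and their reading is None.
At some moment in a run one of tester0, tester1, tester2, tester3 may be knocked a few centimetres aside while the robot is not near it.
It also fails if it takes over 210 s, if anything falls off the work surface, if the arm or the gripper's body presses on something with over 40 N, if the wrist force passes 120 N, or if a joint passes its speed limit or range.

## Working session

There is one attempt and no reset: what is moved stays moved. The work goes in short steps, Python scripts to look and compute and a tool call to move; the robot and the scene stay as the last step left them, time stands still between calls to the robot, and variables do not carry over. Pictures are saved under pics/ and viewed, at most 14 in all, crops included, and the job is handed in when it is done.

Besides the shell and the picture viewer there is one more tool, called after "Emit:" by a JSON object that holds its "name" and its "arguments". drive_tool: Moves the arm, as the interface text tells. Its arguments: {"type":"object","properties":{"steps":{"type":"array","items":{"type":"array","items":{"type":"number"}}}},"required":["steps"]}

```bash
mkdir -p pics; cat > h.py <<'E'
from station import manip
import numpy as np, cv2
def snap(n,f):
    c=manip.camera(n); cv2.imwrite('pics/'+f,c['image'][:,:,::-1]); 
    np.savez('pics/'+f[:-4]+'.npz',K=c['intrinsics'],p=c['xyz'],R=c['rotation'],im=c['image'],**({'d':c['distortion']} if 'distortion' in c else {}))
    return c
def ray(c,u,v):
    K=np.array(c['intrinsics']if 'intrinsics' in c else c['K']);p=np.array(c['xyz'] if 'xyz' in c else c['p']);R=np.array(c['rotation'] if 'rotation' in c else c['R'])
    d=np.linalg.inv(K)@[u,v,1]; return p,R@np.array([d[0],-d[1],-d[2]])
def at(c,u,v,z):
    p,d=ray(c,u,v); return (p+d*(z-p[2])/d[2]).round(1)
def load(f): return dict(np.load('pics/'+f+'.npz'))
E
python3 - <<'E'
from h import *
for n in('scene','top'):
    c=snap(n,n+'0.png'); print(n,c.keys(),np.round(c['intrinsics'],1).tolist(),c['xyz'],np.round(c['rotation'],3).tolist())
print(manip.state())
E
```

```text
scene dict_keys(['image', 'intrinsics', 'xyz', 'rotation']) [[426.4, 0.0, 321.4], [0.0, 426.4, 193.1], [0.0, 0.0, 1.0]] [1267.84622473  578.15875519 1115.94653144] [42.974, 0.356, 125.39]
top dict_keys(['image', 'intrinsics', 'xyz', 'rotation']) [[437.6, 0.0, 315.5], [0.0, 437.6, 200.3], [0.0, 0.0, 1.0]] [ 345.63412384   23.37780331 1486.65417855] [9.011, 0.933, -91.133]
{'clock': 0.1, 'qpos': array([-7.93606785e+01,  5.03656292e+00,  7.86154380e+01,  1.05441776e-03,
        9.64633153e+01, -5.90768455e+00]), 'qd': array([-0.01497161, -0.0447651 , -0.11074701,  0.02788135, -0.05207188,
       -0.07858783]), 'effort': array([ 2.41766349e-03, -3.53015220e+01, -3.14218318e+01,  1.58984216e-05,
        7.96958164e-03, -1.08056582e-06]), 'tool_pos': array([ 156.55003952, -526.75462107,  214.34583492]), 'eef_rot': array([-1.79885404e+02, -1.29114087e-02,  1.65471107e+01]), 'wrist_force': array([-0.2451701 , -0.3891201 , -0.05583291]), 'moment': array([-0.02609678,  0.02028296,  0.01369402]), 'grasp_force': 0.0, 'finger_gap': 85.39805623278623}
```

View pics/top0.png

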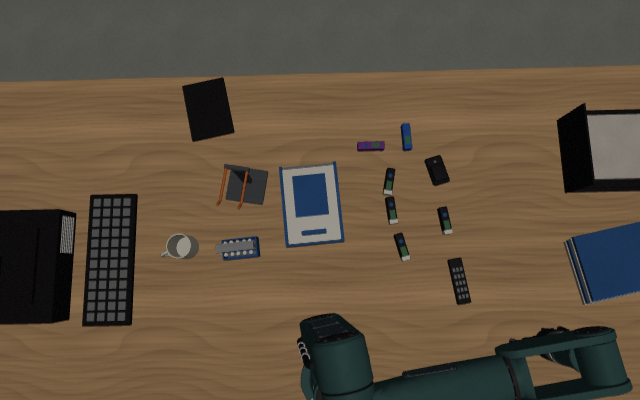

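View pics/scene0.png

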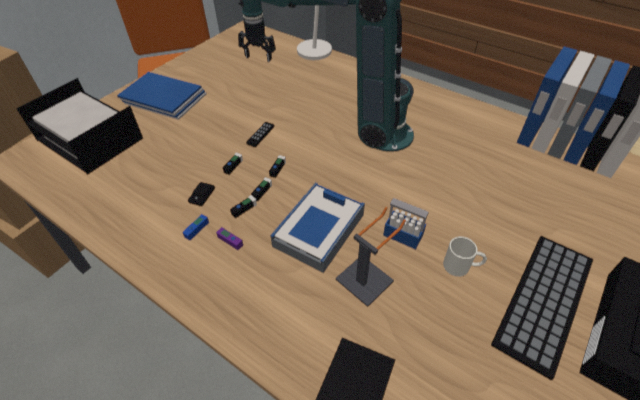

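Top view: four testers at about (389,181), (392,210), (402,247) and (445,221), and the decoys at (407,137) and (371,146). The case is at (312,205), the caddy at (239,248), the hook at (240,187), the mouse at (437,170), the remote at (459,281) and the mug at (180,246). The scene view agrees. Next I'll enlarge the area for measuring.

```bash
cat >> h.py <<'E'
from scipy.spatial.transform import Rotation as Ro
def ray(c,u,v):
    g=lambda a,b:np.array(c[a] if a in c else c[b])
    K,p,r=g('intrinsics','K'),g('xyz','p'),g('rotation','R')
    R=Ro.from_euler('xyz',r,degrees=True).as_matrix()
    d=np.linalg.inv(K)@[u,v,1]; return p,R@np.array([d[0],-d[1],-d[2]])
def proj(c,P):
    g=lambda a,b:np.array(c[a] if a in c else c[b])
    K,p,r=g('intrinsics','K'),g('xyz','p'),g('rotation','R')
    R=Ro.from_euler('xyz',r,degrees=True).as_matrix()
    q=(np.atleast_2d(P)-p)@R; uv=np.c_[q[:,0],-q[:,1],-q[:,2]]@K.T
    return uv[:,:2]/uv[:,2:]
E
python3 - <<'E'
from h import *
t=load('top0'); im=t['im'][:,:,::-1]
for n,(x0,y0,x1,y1) in {'a':(350,160,480,258),'b':(205,150,355,262)}.items():
    s=6 if n=='a' else 5
    cv2.imwrite(f'pics/top0{n}.png',cv2.resize(im[y0:y1,x0:x1],None,fx=s,fy=s,interpolation=cv2.INTER_CUBIC))
for n,u,v,z in [('t',389,181,32),('t',392,210,32),('t',402,247,32),('t',445,221,32),('case',312,205,56),('mouse',437,170,31),('rem',459,281,18),('mug',180,246,95)]:
    print(n,at(t,u,v,z))
E
```

```text
t [ 637.2 -207.2   32. ]
t [ 538.1 -212.6   32. ]
t [ 414.3 -239.7   32. ]
t [ 497.4 -386.6   32. ]
case [557.4  54.2  56. ]
mouse [ 671.6 -371.4   31. ]
rem [ 300.  -423.3   18. ]
mug [429.  476.1  95. ]
```

View pics/top0a.png

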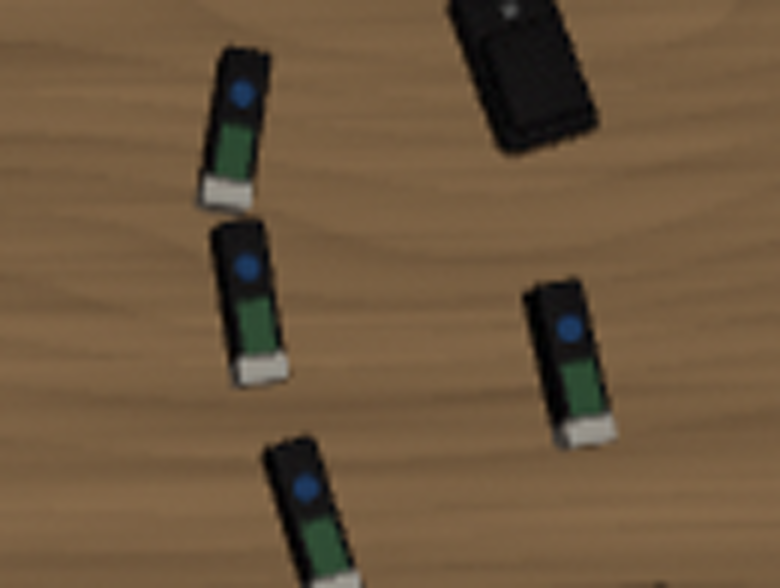

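View pics/top0b.png

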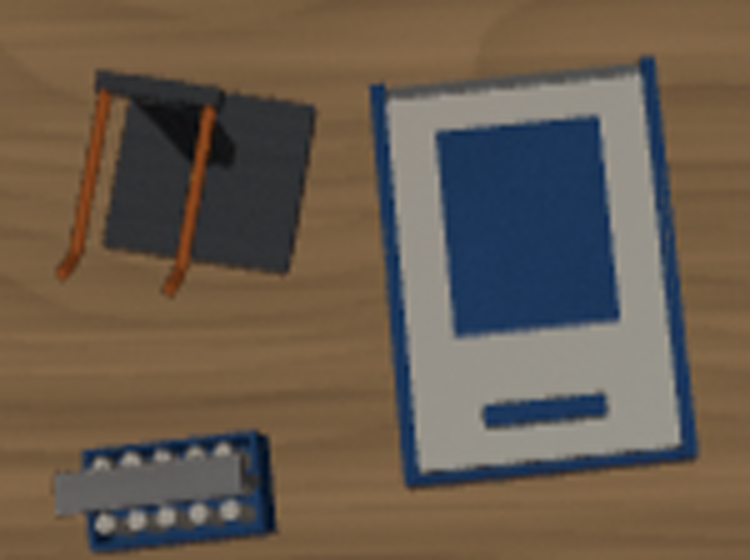

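```bash
cat >> h.py <<'E'
from scipy.optimize import minimize
def boxpts(x,y,a,L,W,z0,z1):
    c,s=np.cos(np.radians(a)),np.sin(np.radians(a))
    return np.array([[x+c*i*L/2-s*j*W/2,y+s*i*L/2+c*j*W/2,z] for i in(-1,1) for j in(-1,1) for z in(z0,z1)])
def fitbox(c,x,y,a,L,W,z0,z1,thr=22,S=6,pad=6):
    im=(c['im'] if 'im' in c else c['image']).astype(int)
    P=proj(c,boxpts(x,y,a,L,W,z0,z1)); lo=(P.min(0)-pad).astype(int); hi=(P.max(0)+pad).astype(int)
    w=im[lo[1]:hi[1],lo[0]:hi[0]].astype(np.float32); m=cv2.resize(w[:,:,0]-w[:,:,2],None,fx=S,fy=S,interpolation=cv2.INTER_CUBIC)<thr
    def cost(q):
        p=proj(c,boxpts(*q,L,W,z0,z1)); k=((p-lo+.5)*S-.5)
        r=np.zeros(m.shape,np.uint8); cv2.fillConvexPoly(r,cv2.convexHull(np.round(k*16).astype(np.int32)),1,shift=4)
        return (r.astype(bool)^m).sum()/r.sum()
    b=minimize(cost,[x,y,a],method='Nelder-Mead',options=dict(initial_simplex=[[x,y,a],[x+8,y,a],[x,y+8,a],[x,y,a+8]],xatol=.1,fatol=1e-4))
    return b.x.round(1),round(b.fun,3)
E
python3 - <<'E'
from h import *
t=load('top0')
for x,y,a in [(637,-207,-8),(538,-213,6),(414,-240,15),(497,-387,8)]: print('tester',fitbox(t,x,y,a,92,28,0,32))
print('case',fitbox(t,557,54,5,268,192,0,62,S=3,pad=3))
b=lambda x,y:(205+x/5-.4,150+y/5-.4)
for n,x,y,z in [('grip',484,415,86),('grip',606,404,86),('barL',54,495,141),('barR',242,472,141),('prLup',104,90,204),('prLbend',76,255,204),('prLtip',63,275,222),('prRup',208,108,204),('prRbend',182,270,204),('prRtip',168,290,222),
 ('caseFL',372,86,62),('caseFR',653,57,62),('caseNL',408,488,56),('caseNR',697,457,56)]: print(n,at(t,*b(x,y),z))
s=load('scene0'); print(proj(s,[[637,-207,32],[557,54,56]]))
E
```

```text
tester (array([ 638.2, -207.7,  -12.8]), np.float64(0.294))
tester (array([ 541.2, -211.8,    4.9]), np.float64(0.29))
tester (array([ 417.8, -240.4,   14.9]), np.float64(0.126))
tester (array([ 501.5, -389.7,    9.8]), np.float64(0.141))
case (array([563.9,  58. ,   4.5]), np.float64(0.023))
grip [464.3  89.1  86. ]
grip [469.7  10.8  86. ]
barL [416.  351.6 141. ]
barR [427.7 235.9 141. ]
prLup [655.2 309.9 204. ]
prLbend [554.8 325.4 204. ]
prLtip [540.2 328.6 222. ]
prRup [642.6 247.  204. ]
prRbend [544.4 262.  204. ]
prRtip [529.9 266.8 222. ]
caseFL [688.  161.9  62. ]
caseFR [703.4 -26.3  62. ]
caseNL [420.3 140.8  56. ]
caseNR [436.5 -48.   56. ]
[[242.89159266 202.21739396]
 [318.64371106 216.7884628 ]]
```

```bash
cat >> h.py <<'E'
def go(x,y,z,yaw):
    s=manip.state(); R0=Ro.from_euler('xyz',s['eef_rot'],degrees=True); R1=Ro.from_euler('xyz',[180,0,yaw],degrees=True)
    d=R1.as_matrix().T@(np.array([x,y,z])-s['tool_pos'])/40; w=(R0.inv()*R1).as_rotvec()/.5
    print('turn',w.round(3),'then shift',d.round(3),'rows',np.ceil(np.abs(w[2])/.3),np.ceil(np.abs(d).max()))
E
python3 - <<'E'
from h import *
t=load('top0'); im=t['im'].astype(np.float32)
for n,(x,y,a) in enumerate([(637,-207,-8),(540,-212,5),(417.8,-240.4,14.9),(501.5,-389.7,9.8)]):
    u,v=proj(t,[[x,y,32]])[0].astype(int); w=im[v-18:v+19,u-12:u+13]
    g=np.clip(w[:,:,1]-np.maximum(w[:,:,0],w[:,:,2])-8,0,None); b=np.clip(w[:,:,2]-w[:,:,0]-18,0,None)
    yy,xx=np.mgrid[v-18:v+19,u-12:u+13]; f=lambda m:at(t,(m*xx).sum()/m.sum(),(m*yy).sum()/m.sum(),32)
    G,B=f(g),f(b); e=B-G; print(n,G,B,np.linalg.norm(e).round(1),'yaw',np.degrees(np.arctan2(e[1],e[0])).round(1),'from mid', (np.array([x,y])-(G+B)[:2]/2).round(1),'mid',(G+B)[:2]/2)
go(467,50.5,130,94.5)
E
```

```text
0 [ 623.9 -205.1   32. ] [ 657.2 -211.2   32. ] 33.9 yaw -10.4 from mid [-3.5  1.1] mid [ 640.55 -208.15]
1 [ 524.7 -213.3   32. ] [ 558.3 -209.4   32. ] 33.8 yaw 6.6 from mid [-1.5 -0.6] mid [ 541.5  -211.35]
2 [ 401.9 -244.4   32. ] [ 434.6 -235.8   32. ] 33.8 yaw 14.7 from mid [-0.4 -0.3] mid [ 418.25 -240.1 ]
3 [ 486.7 -391.4   32. ] [ 519.8 -386.5   32. ] 33.5 yaw 8.4 from mid [-1.8 -0.8] mid [ 503.25 -388.95]
turn [-0.003 -0.003 -2.721] then shift [13.778  8.87   2.109] rows 10.0 14.0
```

Emit:
{"name": "drive_tool", "arguments": {"steps": [[0,0,0,0,0,-0.272,85],[0,0,0,0,0,-0.272,85],[0,0,0,0,0,-0.272,85],[0,0,0,0,0,-0.272,85],[0,0,0,0,0,-0.272,85],[0,0,0,0,0,-0.272,85],[0,0,0,0,0,-0.272,85],[0,0,0,0,0,-0.272,85],[0,0,0,0,0,-0.272,85],[0,0,0,0,0,-0.273,85],[0.5,0.3,0,0,0,0,85],[0.8,0.5,0,0,0,0,85]]}}

```text
clock: 1.3
tool_pos: [183.8, -473.0, 214.1]
eef_rot: [-180.0, -0.1, 94.3]
wrist_force: [0.5, 0.9, 0.5]
finger_gap: 85.0
grasp_force: 0.0
```

Emit:
{"name": "drive_tool", "arguments": {"steps": [[0.9,0.58,0,0,0,0,85],[0.9,0.58,0,0,0,0,85],[0.9,0.58,0,0,0,0,85],[0.9,0.58,0,0,0,0,85],[0.9,0.58,0,0,0,0,85],[0.9,0.58,0,0,0,0,85],[0.9,0.58,0,0,0,0,85],[0.9,0.58,0,0,0,0,85],[0.9,0.58,0,0,0,0,85],[0.9,0.58,0,0,0,0,85],[0.9,0.58,0,0,0,0,85],[0.9,0.58,0,0,0,0,85]]}}

```text
clock: 2.5
tool_pos: [428.4, -18.6, 215.1]
eef_rot: [-180.0, 0.0, 94.5]
wrist_force: [0.8, 0.2, -0.1]
finger_gap: 85.0
grasp_force: 0.0
```

```bash
python3 - <<'E'
from h import *
go(467,50.5,130,94.5);go(467,50.5,67,94.5); print(manip.state()['tool_pos'])
E
```

```text
turn [-0.  0.  0.] then shift [1.646 1.098 2.127] rows 1.0 3.0
turn [-0.  0.  0.] then shift [1.646 1.098 3.702] rows 1.0 4.0
[428.38464332 -18.57468881 215.06782236]
```

Emit:
{"name": "drive_tool", "arguments": {"steps": [[0.8,0.55,0,0,0,0,85],[0.8,0.5,0,0,0,0,85],[0,0,0.9,0,0,0,85],[0,0,0.9,0,0,0,85],[0,0,0.9,0,0,0,85],[0,0,0.6,0,0,0,85],[0,0,0.3,0,0,0,85],[0,0,0,0,0,0,85],[0,0,0,0,0,0,85],[0,0,0,0,0,0,85]]}}

```text
clock: 3.5
tool_pos: [466.4, 46.6, 73.4]
eef_rot: [179.8, 0.0, 94.5]
wrist_force: [0.3, -0.1, -0.4]
finger_gap: 84.4
grasp_force: 0.0
```

```bash
python3 - <<'E'
from h import *
go(467,50.5,68,94.5); c=snap('wrist','w1.png'); print(c['xyz'],c['rotation'],manip.state()['wrist_force'])
E
```

```text
turn [ 0.007  0.001 -0.   ] then shift [0.096 0.022 0.134] rows 1.0 1.0
[459.78100893 123.84791734 232.2503189 ] [-17.73383268  -0.19636829   4.51134924] [-0.19926697 -0.18559453 -0.25039307]
```

Emit:
{"name": "drive_tool", "arguments": {"steps": [[0.1,0,0.12,0,0,0,85],[0,0,0,0,0,0,0],[0,0,0,0,0,0,0],[0,0,0,0,0,0,0],[0,0,0,0,0,0,0],[0,0,0,0,0,0,0],[0,0,0,0,0,0,0],[0,0,0,0,0,0,0],[0,0,0,0,0,0,0]]}}

```text
clock: 4.45
tool_pos: [468.2, 50.9, 67.3]
eef_rot: [179.5, -0.0, 94.5]
wrist_force: [8.7, 1.1, -4.6]
finger_gap: 11.2
grasp_force: 58.6
```

Emit:
{"name": "drive_tool", "arguments": {"steps": [[0,0.1,0,0,0,0,0],[0,0.2,0,0,0,0,0],[0,0.3,0,0,0,0,0],[0,0.4,0,0,0,0,0],[0,0.4,0,0,0,0,0],[0,0.4,0,0,0,0,0],[0,0.4,0,0,0,0,0],[0,0.4,0,0,0,0,0],[0,0,0,0,0,0,0],[0,0,0,0,0,0,0]]}}

```text
clock: 5.45
tool_pos: [569.3, 58.9, 67.2]
eef_rot: [179.9, 0.0, 94.5]
wrist_force: [1.5, 0.6, 4.1]
finger_gap: 10.8
grasp_force: 59.9
```

Emit:
{"name": "drive_tool", "arguments": {"steps": [[0,0.2,0,0,0,0,0],[0,0.4,0,0,0,0,0],[0,0.5,0,0,0,0,0],[0,0.5,0,0,0,0,0],[0,0.5,0,0,0,0,0],[0,0.5,0,0,0,0,0],[0,0.5,0,0,0,0,0],[0,0.35,0,0,0,0,0],[0,0.2,0,0,0,0,0],[0,0,0,0,0,0,0],[0,0,0,0,0,0,0]]}}

```text
clock: 6.55
tool_pos: [714.2, 70.3, 67.3]
eef_rot: [179.9, 0.0, 94.5]
wrist_force: [1.3, 0.7, 4.2]
finger_gap: 10.7
grasp_force: 60.0
```

Emit:
{"name": "drive_tool", "arguments": {"steps": [[0,0,0,0,0,0,60],[0,0,0,0,0,0,60],[0,0,0,0,0,0,60],[0,0,-0.5,0,0,0,60],[0,0,-1,0,0,0,60],[0,0,-1,0,0,0,60],[0,0,-1,0,0,0,60],[0,0,-1,0,0,0,60],[0,0,-0.3,0,0,0,60],[0,0,0,0,0,0,60]]}}

```text
clock: 7.55
tool_pos: [714.6, 70.3, 261.7]
eef_rot: [179.7, 0.0, 94.5]
wrist_force: [0.2, 0.8, -0.2]
finger_gap: 60.1
grasp_force: 0.0
```

```bash
python3 - <<'E'
from h import *
c=snap('top','top1.png'); cv2.imwrite('pics/top1c.png',cv2.resize(c['image'][100:320,170:490,::-1],None,fx=2.5,fy=2.5,interpolation=cv2.INTER_CUBIC))
print(manip.state()['tool_pos'])
E
```

```text
[713.90810208  70.26710582 258.5338866 ]
```

View pics/top1c.png

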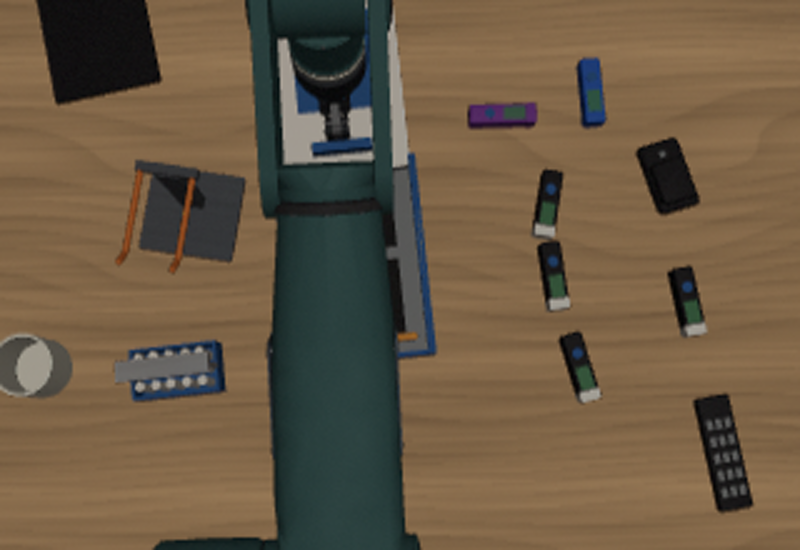

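The lid is about 246 mm open at (340,100) in the crop, and the testers haven't moved. The gripper yaw already suits the caddy bar, so I'll hang the caddy first.

```bash
python3 - <<'E'
from h import *
go(422,294,250,95.8);go(422,294,124,95.8)
E
```

```text
turn [ 0.001  0.    -0.046] then shift [ 6.302 -6.695  0.213] rows 1.0 7.0
turn [ 0.001  0.    -0.046] then shift [ 6.302 -6.695  3.363] rows 1.0 7.0
```

Emit:
{"name": "drive_tool", "arguments": {"steps": [[0,0,0,0,0,-0.046,85],[0.5,-0.53,0,0,0,0,85],[0.8,-0.85,0,0,0,0,85],[0.8,-0.85,0,0,0,0,85],[0.8,-0.85,0,0,0,0,85],[0.8,-0.85,0,0,0,0,85],[0.8,-0.85,0,0,0,0,85],[0.8,-0.85,0,0,0,0,85],[0.6,-0.63,0,0,0,0,85],[0.4,-0.435,0,0,0,0,85],[0,0,0,0,0,0,85],[0,0,0,0,0,0,85]]}}

```text
clock: 8.8
tool_pos: [421.2, 293.5, 256.4]
eef_rot: [-179.8, 0.1, 95.9]
wrist_force: [0.8, -0.1, 0.6]
finger_gap: 84.8
grasp_force: 0.0
```

```bash
python3 - <<'E'
from h import *
go(422,294,124,95.8); c=snap('wrist','w2.png'); print(c['xyz'],c['rotation']); print(proj(c,[[422,294,141],[422-5.8,294+57.7,141],[422+5.8,294-57.7,141]]))
E
```

```text
turn [-0.006  0.004  0.003] then shift [0.011 0.02  3.309] rows 1.0 4.0
[413.71990075 370.93052614 415.14596965] [-17.82925318   0.1940145    5.91634795]
[[318.03866092 190.21129249]
 [318.35738733 120.51930975]
 [317.75736123 251.71963619]]
```

View pics/w2.png

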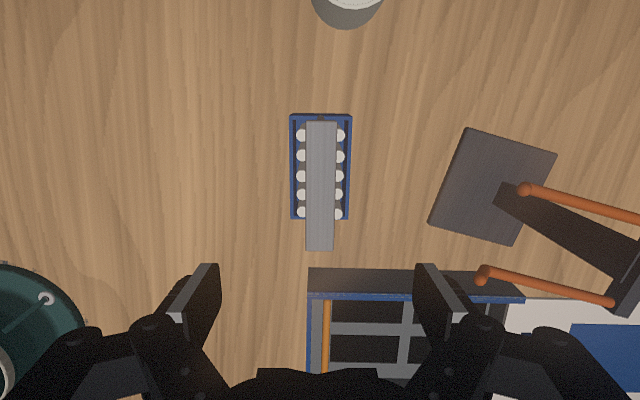

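Wrist view: the caddy bar is centred at (321,186), within 2 mm of the prediction. I'll descend and grip it.

Emit:
{"name": "drive_tool", "arguments": {"steps": [[0,0.06,0.5,0,0,0,85],[0,0,0.8,0,0,0,85],[0,0,0.8,0,0,0,85],[0,0,0.7,0,0,0,85],[0,0,0.4,0,0,0,85],[0,0,0.11,0,0,0,85],[0,0,0,0,0,0,85],[0,0,0,0,0,0,60],[0,0,0,0,0,0,40],[0,0,0,0,0,0,33],[0,0,0,0,0,0,0],[0,0,0,0,0,0,0]]}}

```text
clock: 10.05
tool_pos: [424.4, 294.2, 126.6]
eef_rot: [180.0, -0.0, 95.8]
wrist_force: [0.5, 1.1, 0.0]
finger_gap: 11.9
grasp_force: 0.0
```

Emit:
{"name": "drive_tool", "arguments": {"steps": [[0,0,0,0,0,0,0],[0,0,0,0,0,0,0],[0,0,-0.1,0,0,0,0],[0,0,-0.3,0,0,0,0],[0,0,-0.5,0,0,0,0],[0,0,-0.5,0,0,0,0],[0,0,-0.5,0,0,0,0],[0,0,-0.5,0,0,0,0],[0,0,-0.4,0,0,0,0],[0,0,-0.2,0,0,0,0],[0,0,0,0,0,0,0],[0,0,0,0,0,0,0]]}}

```text
clock: 11.25
tool_pos: [424.1, 294.0, 245.8]
eef_rot: [-180.0, 0.0, 95.8]
wrist_force: [-0.4, -0.5, -0.5]
finger_gap: -0.1
grasp_force: 0.0
```

```bash
python3 - <<'E'
from h import *
s=manip.state();print(s['tool_pos'],s['wrist_force'],s['finger_gap'],s['grasp_force']);go(571.2,290.4,235,81.3)
E
```

```text
[424.14472052 294.03446372 245.8000358 ] [-0.42459778 -0.54575014 -0.53677986] -0.061382189546395335 0.0
turn [-0.001  0.001  0.507] then shift [0.466 3.648 0.27 ] rows 2.0 4.0
```

```bash
python3 - <<'E'
from h import *
a=snap('scene','s2.png')['image'][150:310,270:490,::-1]; cv2.imwrite('pics/s2c.png',cv2.resize(a,None,fx=3.5,fy=3.5,interpolation=cv2.INTER_CUBIC))
E
```

```text
(no output)
```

View pics/s2c.png

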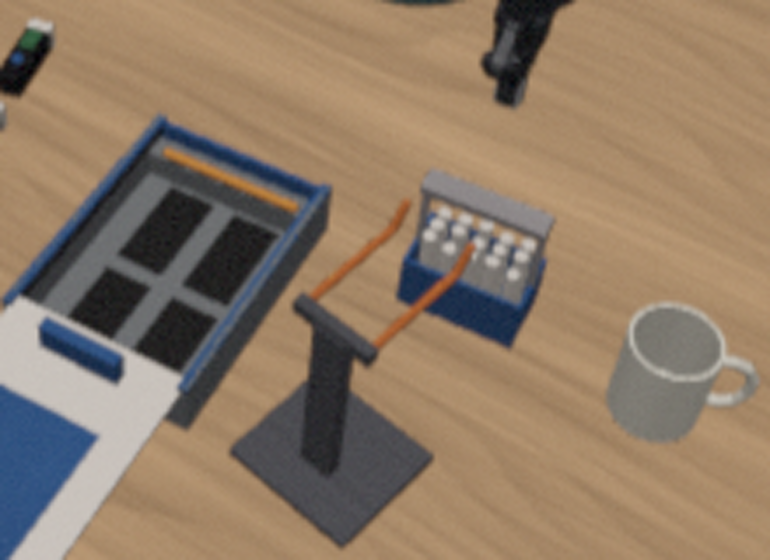

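Scene view: the caddy is still upright, with its bar at crop (488,203), and the fingers closed empty. I'll triangulate the bar.

```bash
python3 - <<'E'
from h import *
s=load('s2');t=load('top0');w=load('w2')
def tri(*o):
    A=np.zeros((3,3));b=np.zeros(3)
    for c,u,v in o:
        p,d=ray(c,u,v);d/=np.linalg.norm(d);M=np.eye(3)-np.outer(d,d);A+=M;b+=M@p
    return np.linalg.solve(A,b).round(1)
q=lambda x,y:(270+x/3.5-.4,150+y/3.5-.4)
T=lambda x,y:(205+x/5-.4,150+y/5-.4)
# top-face corners: near-left etc. bar center of top face
sc=q(488,200)
print('bar top centre', tri((s,*sc),(t,*T(148,483))), tri((s,*sc),(w,321,186)), tri((t,*T(148,483)),(w,321,186)))
print(at(s,*sc,141),at(w,321,186,141), at(w,321,186,113))
# tips of prongs: left/right in scene crop
print('tipL',tri((s,*q(470,250)),(t,*T(63,275))),'tipR',tri((s,*q(407,204)),(t,*T(168,290))))
print('mug rim / box check: box corner', at(s,*q(512,345),0))
E
```

```text
bar top centre [422.  295.3 137.5] [424.1 297.4 140.6] [423.6 295.6 131.8]
[424.4 297.  141. ] [424.1 298.  141. ] [425.2 290.5 113. ]
tipL [541.5 330.6 213.7] tipR [530.7 267.9 216.5]
mug rim / box check: box corner [446.9 355.7   0. ]
```

```bash
python3 - <<'E'
from h import *
w=load('w2'); print(w['K'][0,0])
for z in (230,240,250,260,270,280): print(z,at(w,217,264,z),at(w,415,264,z))
c=snap('wrist','w3.png'); print(manip.state()['tool_pos'])
cv2.imwrite('pics/w3c.png',c['image'][100:,100:560,::-1])
E
```

```text
333.0848992705529
230 [361.8 265.1 230. ] [484.1 278.  230. ]
240 [364.6 270.8 240. ] [480.3 283.  240. ]
250 [367.4 276.5 250. ] [476.5 288.  250. ]
260 [370.2 282.2 260. ] [472.7 293.  260. ]
270 [373.  287.9 270. ] [468.9 298.1 270. ]
280 [375.8 293.7 280. ] [465.1 303.1 280. ]
[423.85618928 293.87366534 244.90379118]
```

View pics/w3c.png

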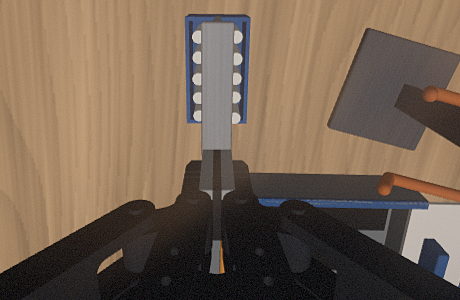

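Wrist view: the shut fingertips end near crop row 150. That puts them well behind where the nominal TCP says, and it would explain the closing over the bar. I'll retry deeper, to TCP 98, which stays clear of the mouthpieces either way.

Emit:
{"name": "drive_tool", "arguments": {"steps": [[0,0,0,0,0,0,85],[0,0,0,0,0,0,85],[0,0,0,0,0,0,85],[0,0,0,0,0,0,85],[0,0,0.6,0,0,0,85],[0,0,0.8,0,0,0,85],[0,0,0.7,0,0,0,85],[0,0,0.5,0,0,0,85],[0,0,0.5,0,0,0,85],[0,0,0.3,0,0,0,85],[0,0,0.25,0,0,0,85],[0,0,0,0,0,0,85]]}}

```text
clock: 12.55
tool_pos: [423.7, 293.7, 98.9]
eef_rot: [-179.9, 0.1, 95.8]
wrist_force: [-0.2, -0.3, -0.2]
finger_gap: 85.0
grasp_force: 0.0
```

Emit:
{"name": "drive_tool", "arguments": {"steps": [[0,0,0,0,0,0,40],[0,0,0,0,0,0,40],[0,0,0,0,0,0,40],[0,0,0,0,0,0,0],[0,0,0,0,0,0,0],[0,0,0,0,0,0,0],[0,0,0,0,0,0,0],[0,0,0,0,0,0,0]]}}

```text
clock: 13.35
tool_pos: [424.6, 294.4, 101.1]
eef_rot: [179.9, -0.0, 95.8]
wrist_force: [-0.3, -0.3, 5.8]
finger_gap: 24.9
grasp_force: 59.7
```

Emit:
{"name": "drive_tool", "arguments": {"steps": [[0,0,-0.1,0,0,0,0],[0,0,-0.2,0,0,0,0],[0,0,-0.4,0,0,0,0],[0,0,-0.5,0,0,0,0],[0,0,-0.5,0,0,0,0],[0,0,-0.5,0,0,0,0],[0,0,-0.5,0,0,0,0],[0,0,-0.3,0,0,0,0],[0,0,-0.1,0,0,0,0],[0,0,0,0,0,0,0],[0,0,0,0,0,0,0]]}}

```text
clock: 14.45
tool_pos: [423.8, 293.8, 222.8]
eef_rot: [-179.9, 0.1, 95.8]
wrist_force: [0.2, 0.0, -1.8]
finger_gap: 24.8
grasp_force: 59.1
```

```bash
python3 - <<'E'
from h import *
s=manip.state();print(s['tool_pos'],s['wrist_force'],s['finger_gap'],s['grasp_force']);go(571.2,290.4,215,81.3)
a=snap('scene','s3.png')['image'][130:310,270:490,::-1]; cv2.imwrite('pics/s3c.png',cv2.resize(a,None,fx=3.3,fy=3.3,interpolation=cv2.INTER_CUBIC))
E
```

```text
[423.83531108 293.82845076 222.78767882] [ 0.16133023  0.00455066 -1.81990705] 24.835334398899235 59.05679941177368
turn [-0.004  0.003  0.507] then shift [0.473 3.655 0.195] rows 2.0 4.0
```

View pics/s3c.png

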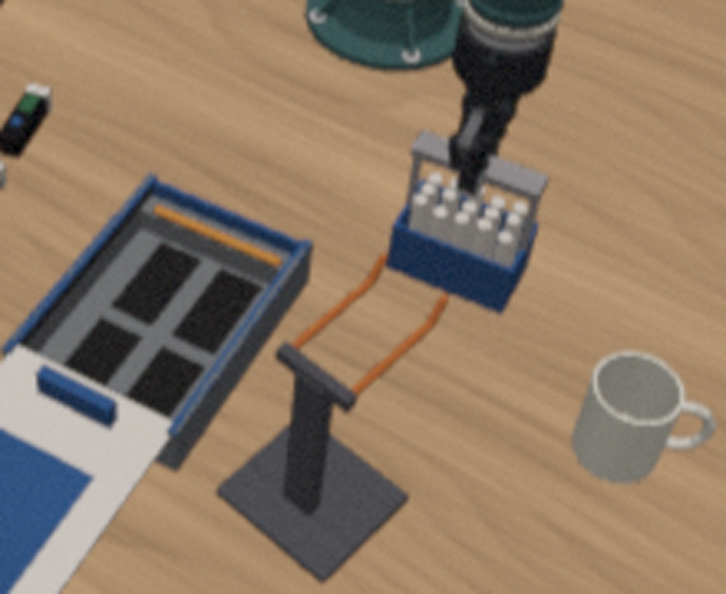

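The caddy is held upright with its bar at (480,160) in the crop, bar z ≈ 257. I'll carry it over the prongs.

Emit:
{"name": "drive_tool", "arguments": {"steps": [[0,0,0,0,0,0.1,0],[0,0,0,0,0,0.2,0],[0,0,0,0,0,0.2,0],[0.05,0.3,0,0,0,0,0],[0.07,0.5,0,0,0,0,0],[0.07,0.6,0,0,0,0,0],[0.08,0.6,0,0,0,0,0],[0.08,0.6,0,0,0,0,0],[0.07,0.55,0,0,0,0,0],[0.05,0.4,0,0,0,0,0],[0,0.1,0,0,0,0,0],[0,0,0,0,0,0,0]]}}

```text
clock: 15.7
tool_pos: [571.9, 290.7, 222.8]
eef_rot: [-179.9, 0.1, 81.5]
wrist_force: [0.0, -1.3, -1.8]
finger_gap: 24.9
grasp_force: 59.3
```

```bash
python3 - <<'E'
from h import *
s=manip.state();print(s['tool_pos'],s['wrist_force'],s['finger_gap']);go(571.2,290.4,175,81.3)
E
```

```text
[571.93193292 290.65386737 222.76227513] [ 0.04079528 -1.30996499 -1.8308356 ] 24.948151685123854
turn [-0.004  0.002  0.007] then shift [-0.009 -0.017  1.194] rows 1.0 2.0
```

Emit:
{"name": "drive_tool", "arguments": {"steps": [[0,0,0.2,0,0,0,0],[0,0,0.3,0,0,0,0],[0,0,0.3,0,0,0,0],[0,0,0.15,0,0,0,0],[0,0,0.1,0,0,0,0],[0,0,0.05,0,0,0,0],[0,0,0.05,0,0,0,0],[0,0,0,0,0,0,0],[0,0,0,0,0,0,0]]}}

```text
clock: 16.6
tool_pos: [571.7, 291.2, 178.6]
eef_rot: [180.0, -0.0, 81.5]
wrist_force: [-0.1, -1.0, -1.7]
finger_gap: 25.1
grasp_force: 59.3
```

Emit:
{"name": "drive_tool", "arguments": {"steps": [[0,0,0.05,0,0,0,0],[0,0,0.05,0,0,0,0],[0,0,0,0,0,0,0],[0,0,0,0,0,0,0]]}}

```text
clock: 17.0
tool_pos: [571.9, 291.2, 175.9]
eef_rot: [179.9, -0.1, 81.5]
wrist_force: [-1.2, -0.2, 5.5]
finger_gap: 25.2
grasp_force: 60.1
```

Emit:
{"name": "drive_tool", "arguments": {"steps": [[0,0,0.05,0,0,0,0],[0,0,0.05,0,0,0,0],[0,0,0,0,0,0,0],[0,0,0,0,0,0,0]]}}

```text
clock: 17.4
tool_pos: [572.0, 291.3, 175.8]
eef_rot: [179.7, -0.1, 81.5]
wrist_force: [-5.1, -4.1, 15.2]
finger_gap: 24.7
grasp_force: 61.4
```

Emit:
{"name": "drive_tool", "arguments": {"steps": [[0,0,-0.08,0,0,0,0],[0,0,0,0,0,0,0],[0,0,0,0,0,0,50],[0,0,0,0,0,0,60],[0,0,0,0,0,0,60],[0,0,0,0,0,0,60],[0,0,-0.2,0,0,0,60],[0,0,-0.5,0,0,0,60],[0,0,-0.8,0,0,0,60],[0,0,-1,0,0,0,60],[0,0,-0.6,0,0,0,60],[0,0,0,0,0,0,60]]}}

```text
clock: 18.6
tool_pos: [573.0, 291.7, 304.0]
eef_rot: [179.4, -0.3, 81.5]
wrist_force: [0.1, 0.4, 0.5]
finger_gap: 60.1
grasp_force: 0.0
```

```bash
python3 - <<'E'
from h import *
s=manip.state();print(s['tool_pos'],s['wrist_force'],s['finger_gap'])
a=snap('scene','s4.png')['image'][110:290,170:490,::-1]; cv2.imwrite('pics/s4c.png',cv2.resize(a,None,fx=2.5,fy=2.5,interpolation=cv2.INTER_CUBIC))
E
```

```text
[572.9713822  291.73205617 304.04338984] [0.12735142 0.3878422  0.49866048] 60.08607654791935
```

View pics/s4c.png

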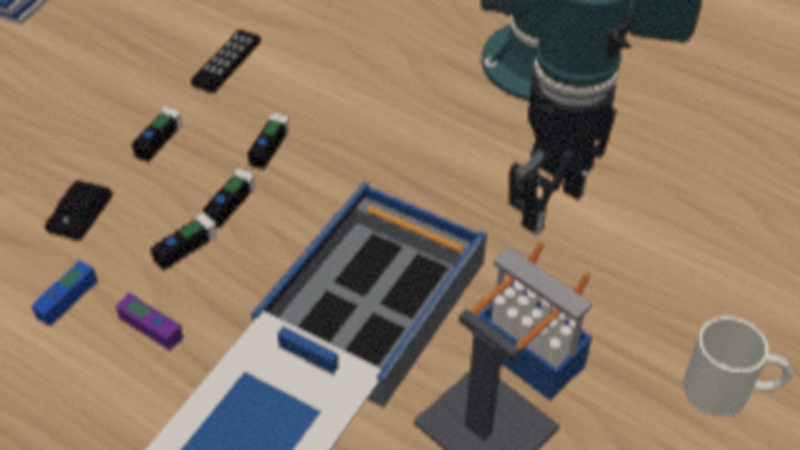

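Scene view: the caddy hangs across both prongs, with its bar at about (545,280) in the crop. All four testers are in place. Next is tester 0, turning the gripper to yaw -10.4.

Emit:
{"name": "drive_tool", "arguments": {"steps": [[0,0,0,0,0,0.291,60],[0,0,0,0,0,0.291,60],[0,0,0,0,0,0.291,60],[0,0,0,0,0,0.291,60],[0,0,0,0,0,0.291,60],[0,0,0,0,0,0.291,60],[0,0,0,0,0,0.291,60],[0,0,0,0,0,0.291,60],[0,0,0,0,0,0.291,60],[0,0,0,0,0,0.291,60],[0,0,0,0,0,0.291,60],[0,0,0,0,0,0,60]]}}

```text
clock: 19.85
tool_pos: [571.0, 290.9, 295.0]
eef_rot: [179.9, 0.2, -10.2]
wrist_force: [-0.5, -0.0, -0.6]
finger_gap: 59.9
grasp_force: 0.0
```

```bash
python3 - <<'E'
from h import *
go(639.5,-208,90,-10.4)
E
```

```text
turn [0.004 0.007 0.007] then shift [ 3.936 11.958  5.124] rows 1.0 12.0
```

Emit:
{"name": "drive_tool", "arguments": {"steps": [[0.2,0.5,0,0,0,0,60],[0.35,0.9,0,0,0,0,60],[0.35,0.95,0,0,0,0,60],[0.35,0.95,0,0,0,0,60],[0.35,0.95,0,0,0,0,60],[0.35,0.95,0,0,0,0,60],[0.35,0.95,0,0,0,0,60],[0.35,0.95,0,0,0,0,60],[0.35,0.95,0.2,0,0,0,60],[0.35,0.95,0.4,0,0,0,60],[0.3,0.95,0.5,0,0,0,60],[0.25,0.95,0.5,0,0,0,60]]}}

```text
clock: 21.05
tool_pos: [647.5, -167.2, 231.3]
eef_rot: [-180.0, 0.1, -10.0]
wrist_force: [0.2, -0.2, -0.2]
finger_gap: 60.1
grasp_force: 0.0
```

Emit:
{"name": "drive_tool", "arguments": {"steps": [[0.03,0.7,0.6,0,0,0,60],[0,0.35,0.6,0,0,0,60],[0,0,0.6,0,0,0,60],[0,0,0.6,0,0,0,60],[0,0,0.5,0,0,0,60],[0,0,0.3,0,0,0,60],[0,0,0,0,0,0,60],[0,0,0,0,0,0,60],[0,0,0,0,0,0,60]]}}

```text
clock: 21.95
tool_pos: [642.4, -207.5, 107.2]
eef_rot: [180.0, -0.2, -10.2]
wrist_force: [0.4, 1.1, 0.2]
finger_gap: 60.0
grasp_force: 0.0
```

```bash
cat >> h.py <<'E'
def mids(c,P):
    im=c['image'].astype(np.float32)
    for n,(x,y) in enumerate(P):
        u,v=proj(c,[[x,y,32]])[0].astype(int); r=(18,12)
        w=im[v-18:v+19,u-12:u+13]
        g=np.clip(w[:,:,1]-np.maximum(w[:,:,0],w[:,:,2])-8,0,None); b=np.clip(w[:,:,2]-w[:,:,0]-18,0,None)
        yy,xx=np.mgrid[v-18:v+19,u-12:u+13]; f=lambda m:at(c,(m*xx).sum()/m.sum(),(m*yy).sum()/m.sum(),32)
        G,B=f(g),f(b);e=B-G;print('mid',n,((G+B)[:2]/2).round(1),'len',np.linalg.norm(e).round(1),'yaw',np.degrees(np.arctan2(e[1],e[0])).round(1))
def wmid(c,x,y):
    im=c['image'].astype(np.float32); u,v=proj(c,[[x,y,32]])[0].astype(int); h=90
    y0,x0=max(v-h,0),max(u-h,0); w=im[y0:v+h,x0:u+h]; yy,xx=np.mgrid[y0:y0+w.shape[0],x0:x0+w.shape[1]]
    g=w[:,:,1]-np.maximum(w[:,:,0],w[:,:,2])>12; b=(w[:,:,2]-w[:,:,0]>25)
    f=lambda m:at(c,np.median(xx[m]),np.median(yy[m]),32)
    G,B=f(g),f(b);e=B-G;print('pix',u,v,'n',g.sum(),b.sum(),'wmid',((G+B)[:2]/2).round(1),'len',np.linalg.norm(e).round(1),'yaw',np.degrees(np.arctan2(e[1],e[0])).round(1))
E
python3 - <<'E'
from h import *
go(639.5,-208,-9,-10.4); c=snap('wrist','w5.png'); wmid(c,639.5,-208)
mids(manip.camera('top'),[(540,-212),(418,-240),(502.5,-389)])
E
```

```text
turn [ 0.001 -0.006  0.008] then shift [-0.068  0.026  2.906] rows 1.0 3.0
pix 317 210 n 870 343 wmid [ 640.8 -208.4] len 32.9 yaw -13.9
mid 0 [nan nan] len nan yaw nan
mid 1 [ 416.  -229.6] len 45.1 yaw 46.4
mid 2 [ 503.2 -388.9] len 33.4 yaw 8.3h.py:49: RuntimeWarning: invalid value encountered in scalar divide
  yy,xx=np.mgrid[v-18:v+19,u-12:u+13]; f=lambda m:at(c,(m*xx).sum()/m.sum(),(m*yy).sum()/m.sum(),32)
```

View pics/w5.png

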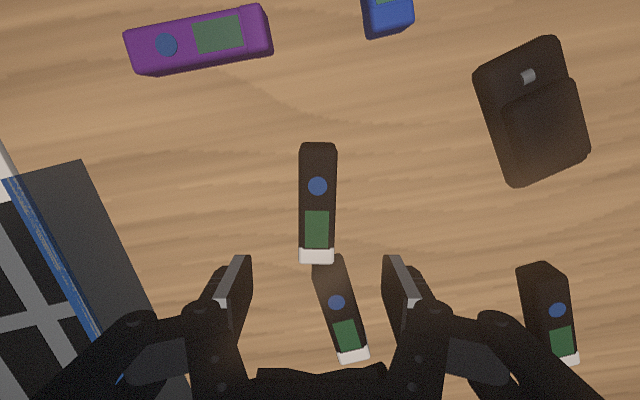

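Wrist view: tester 0 is centred at (318,205), aligned between the fingers and clear of tester 1. I'll descend on it.

Emit:
{"name": "drive_tool", "arguments": {"steps": [[-0.05,0.02,0.4,0,0,0,60],[0,0,0.6,0,0,0,60],[0,0,0.6,0,0,0,60],[0,0,0.5,0,0,0,60],[0,0,0.4,0,0,0,60],[0,0,0.2,0,0,0,60],[0,0,0.15,0,0,0,60],[0,0,0,0,0,0,60],[0,0,0,0,0,0,60]]}}

```text
clock: 22.95
tool_pos: [640.1, -208.0, -7.4]
eef_rot: [180.0, -0.1, -10.2]
wrist_force: [0.1, 0.2, -0.4]
finger_gap: 59.8
grasp_force: 0.0
```

Emit:
{"name": "drive_tool", "arguments": {"steps": [[0,0,0,0,0,0,40],[0,0,0,0,0,0,32],[0,0,0,0,0,0,0],[0,0,0,0,0,0,0],[0,0,0,0,0,0,0],[0,0,0,0,0,0,0],[0,0,0,0,0,0,0]]}}

```text
clock: 23.65
tool_pos: [640.1, -208.0, -7.4]
eef_rot: [180.0, -0.1, -10.2]
wrist_force: [0.1, -1.1, 6.2]
finger_gap: 27.0
grasp_force: 61.5
```

Emit:
{"name": "drive_tool", "arguments": {"steps": [[0,0,-0.2,0,0,0,0],[0,0,-0.5,0,0,0,0],[0,0,-0.7,0,0,0,0],[0,0,-0.7,0,0,0,0],[0,0,-0.5,0,0,0,0],[0,0,-0.4,0,0,-0.15,0],[0,0,0,0,0,-0.25,0],[0,0,0,0,0,-0.113,0],[0,0,0,0,0,0,0]]}}

```text
clock: 24.55
tool_pos: [638.7, -207.3, 110.5]
eef_rot: [-179.9, 0.1, 4.5]
wrist_force: [-0.4, 0.5, -1.1]
finger_gap: 27.1
grasp_force: 60.9
```

```bash
python3 - <<'E'
from h import *
go(628.5,27,1,4.5);s=manip.state();print(s['tool_pos'],s['wrist_force'],s['finger_gap'])
E
```

```text
turn [-0.002  0.004 -0.001] then shift [ 0.206 -5.859  2.738] rows 1.0 6.0
[ 638.69092865 -207.30082327  110.51415522] [-0.36279553  0.48939546 -1.06647316] 27.135006140755706
```

Emit:
{"name": "drive_tool", "arguments": {"steps": [[0,-0.4,0,0,0,0,0],[0.05,-0.8,0,0,0,0,0],[0.05,-0.9,0,0,0,0,0],[0.05,-0.9,0,0,0,0,0],[0.05,-0.9,0,0,0,0,0],[0,-0.9,0,0,0,0,0],[0,-0.7,0,0,0,0,0],[0,-0.36,0,0,0,0,0],[0,0,0.3,0,0,0,0],[0,0,0.5,0,0,0,0],[0,0,0.5,0,0,0,0],[0,0,0.5,0,0,0,0]]}}

```text
clock: 25.75
tool_pos: [628.5, 25.0, 37.4]
eef_rot: [179.9, 0.1, 4.4]
wrist_force: [-0.8, -0.5, -1.0]
finger_gap: 26.6
grasp_force: 60.9
```

Emit:
{"name": "drive_tool", "arguments": {"steps": [[0,0,0.4,0,0,0,0],[0,0,0.3,0,0,0,0],[0,0,0.2,0,0,0,0],[0,0,0,0,0,0,0],[0,0,0,0,0,0,0]]}}

```text
clock: 26.25
tool_pos: [629.6, 26.5, 4.0]
eef_rot: [180.0, -0.1, 4.5]
wrist_force: [0.0, -0.1, -1.2]
finger_gap: 26.6
grasp_force: 60.9
```

Emit:
{"name": "drive_tool", "arguments": {"steps": [[0,0,0.05,0,0,0,0],[0,0,0.06,0,0,0,0],[0,0,0,0,0,0,0],[0,0,0,0,0,0,0],[0,0,0,0,0,0,44],[0,0,0,0,0,0,44],[0,0,0,0,0,0,44],[0,0,0,0,0,0,44],[0,0,-0.2,0,0,0,44],[0,0,-0.6,0,0,0,44],[0,0,-0.8,0,0,0,44],[0,0,-0.8,0,0,0,44]]}}

```text
clock: 27.45
tool_pos: [628.7, 26.7, 96.2]
eef_rot: [180.0, 0.0, 4.5]
wrist_force: [0.3, 0.8, -0.7]
finger_gap: 44.1
grasp_force: 0.0
```

Emit:
{"name": "drive_tool", "arguments": {"steps": [[0,0.4,-0.4,0,0,0,60],[0,0.8,0,0,0,0,60],[0.0,0.9,0,0,0,0,60],[-0.3,0.9,0,0,0,0,60],[-0.6,0.9,0,0,0,0,60],[-0.6,0.9,0,0,0,0,60],[-0.5,0.8,0,0,0,-0.07,60],[0,0,0,0,0,0,60],[0,0,0,0,0,0,60]]}}

```text
clock: 28.35
tool_pos: [566.7, -203.5, 111.7]
eef_rot: [-180.0, -0.1, 6.4]
wrist_force: [-0.1, -0.3, 0.5]
finger_gap: 59.8
grasp_force: 0.0
```

```bash
python3 - <<'E'
from h import *
go(540.5,-211.5,-9,6.6); c=snap('wrist','w6.png'); wmid(c,540.5,-211.5)
mids(manip.camera('top'),[(418,-240),(502.5,-389)])
E
```

```text
turn [-0.    -0.002 -0.008] then shift [-0.674  0.123  3.018] rows 1.0 4.0
pix 322 237 n 527 254 wmid [ 544.9 -209.8] len 29.3 yaw 3.5
mid 0 [ 444.6 -240.8] len 42.7 yaw 137.2
mid 1 [ 503.2 -389. ] len 33.5 yaw 8.4
```

Emit:
{"name": "drive_tool", "arguments": {"steps": [[-0.4,0.12,0,0,0,0,60],[-0.27,0,0,0,0,0,60],[0,0,0,0,0,0,60],[0,0,0,0,0,0,60]]}}

```text
clock: 28.85
tool_pos: [541.1, -209.9, 111.2]
eef_rot: [180.0, -0.0, 6.5]
wrist_force: [0.2, 0.3, 0.2]
finger_gap: 60.1
grasp_force: 0.0
```

```bash
sed -i 's/h=90$/h=75/' h.py; python3 - <<'E'
from h import *
go(540.5,-211.5,-9,6.6); c=snap('wrist','w7.png'); wmid(c,540.5,-211.5); cv2.imwrite('pics/w7c.png',c['image'][60:320,120:520,::-1])
E
```

```text
turn [ 0.    -0.002 -0.002] then shift [-0.02   0.037  3.006] rows 1.0 4.0
pix 317 205 n 871 280 wmid [ 542.5 -210.9] len 34.0 yaw 5.4
```

View pics/w7c.png

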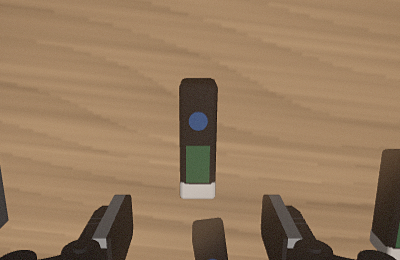

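Wrist view: tester 1 is centred at (198,138) in the crop and aligned. I'll pick it.

Emit:
{"name": "drive_tool", "arguments": {"steps": [[0,0.02,0.5,0,0,0,60],[0,0,0.7,0,0,0,60],[0,0,0.6,0,0,0,60],[0,0,0.5,0,0,0,60],[0,0,0.4,0,0,0,60],[0,0,0.2,0,0,0,60],[0,0,0.1,0,0,0,60],[0,0,0,0,0,0,60],[0,0,0,0,0,0,45],[0,0,0,0,0,0,34],[0,0,0,0,0,0,0],[0,0,0,0,0,0,0]]}}

```text
clock: 30.1
tool_pos: [541.7, -211.9, -7.7]
eef_rot: [179.9, -0.1, 6.5]
wrist_force: [0.2, -0.0, 3.3]
finger_gap: 27.0
grasp_force: 62.3
```

Emit:
{"name": "drive_tool", "arguments": {"steps": [[0,0,0,0,0,0,0],[0,0,0,0,0,0,0],[0,0,0,0,0,0,0],[0,0,-0.2,0,0,0,0],[0,0,-0.5,0,0,0,0],[0,0,-0.7,0,0,0,0],[0,0,-0.7,0,0,0,0],[0,0,-0.5,0,0,0,0],[0,0,-0.4,0,0,0.073,0],[0,0,0,0,0,0,0],[0,0,0,0,0,0,0]]}}

```text
clock: 31.2
tool_pos: [540.3, -211.3, 110.3]
eef_rot: [-180.0, 0.1, 4.4]
wrist_force: [-0.9, 0.7, -1.5]
finger_gap: 26.6
grasp_force: 61.7
```

```bash
python3 - <<'E'
from h import *
go(516.9,18.2,0,4.5);s=manip.state();print(s['tool_pos'],s['wrist_force'],s['finger_gap'])
E
```

```text
turn [-0.001  0.002 -0.002] then shift [-0.134 -5.766  2.758] rows 1.0 6.0
[ 540.3453243  -211.29457704  110.33224649] [-0.91735431  0.68835865 -1.45558408] 26.619845772824615
```

Emit:
{"name": "drive_tool", "arguments": {"steps": [[0,-0.4,0,0,0,0,0],[-0.03,-0.8,0,0,0,0,0],[-0.03,-0.9,0,0,0,0,0],[-0.03,-0.9,0,0,0,0,0],[-0.03,-0.9,0,0,0,0,0],[0,-0.85,0,0,0,0,0],[0,-0.65,0,0,0,0,0],[0,-0.36,0,0,0,0,0],[0,0,0.3,0,0,0,0],[0,0,0.5,0,0,0,0],[0,0,0.6,0,0,0,0],[0,0,0.5,0,0,0,0]]}}

```text
clock: 32.4
tool_pos: [517.2, 16.7, 32.3]
eef_rot: [180.0, 0.2, 4.3]
wrist_force: [0.3, 0.8, -1.7]
finger_gap: 26.6
grasp_force: 61.7
```

Emit:
{"name": "drive_tool", "arguments": {"steps": [[0,0,0.4,0,0,0,0],[0,0,0.25,0,0,0,0],[0,0,0.15,0,0,0,0],[0,0,0.06,0,0,0,0],[0,0,0,0,0,0,0],[0,0,0,0,0,0,0]]}}

```text
clock: 33.0
tool_pos: [519.1, 17.7, 1.4]
eef_rot: [180.0, -0.1, 4.4]
wrist_force: [-0.4, 0.3, -1.0]
finger_gap: 26.6
grasp_force: 61.7
```

Release, then go towards tester 2.

Emit:
{"name": "drive_tool", "arguments": {"steps": [[0,0,0.05,0,0,0,0],[0,0,0,0,0,0,0],[0,0,0,0,0,0,44],[0,0,0,0,0,0,44],[0,0,0,0,0,0,44],[0,0,0,0,0,0,44],[0,0,-0.2,0,0,0,44],[0,0,-0.6,0,0,0,44],[0,0,-0.8,0,0,0,44],[0,0,-0.8,0,0,0,44],[0,0,-0.6,0,0,0,44],[0,0,0,0,0,0,44]]}}

```text
clock: 34.2
tool_pos: [521.4, 17.7, 124.1]
eef_rot: [179.9, -0.6, 4.4]
wrist_force: [-0.6, 1.0, -0.7]
finger_gap: 44.1
grasp_force: 0.0
```

Emit:
{"name": "drive_tool", "arguments": {"steps": [[0,0.4,0,0,0,-0.12,60],[0,0.8,0,0,0,-0.12,60],[-0.2,0.9,0,0,0,-0.12,60],[-0.3,0.9,0,0,0,0,60],[-0.3,0.9,0,0,0,0,60],[-0.3,0.9,0,0,0,0,60],[-0.1,0.7,0,0,0,0,60],[0,0.4,0,0,0,0,60],[0,0,0,0,0,0,60],[0,0,0,0,0,0,60]]}}

```text
clock: 35.2
tool_pos: [522.9, -222.8, 118.0]
eef_rot: [-179.9, 0.0, 14.7]
wrist_force: [0.1, 0.2, 0.6]
finger_gap: 60.2
grasp_force: 0.0
```

```bash
python3 - <<'E'
from h import *
go(418,-240.3,-9,14.7); c=snap('wrist','w8.png'); wmid(c,418,-240.3); wmid(c,444,-240)
mids(manip.camera('top'),[(418,-240),(502.5,-389)])
E
```

```text
turn [-0.004  0.001  0.001] then shift [-2.647 -0.242  3.174] rows 1.0 4.0
pix 305 317 n 566 158 wmid [ 418.2 -240.2] len 34.3 yaw 14.2
pix 312 292 n 566 158 wmid [ 418.2 -240.2] len 34.3 yaw 14.2
mid 0 [nan nan] len nan yaw nan
mid 1 [ 501.6 -385.7] len 31.8 yaw 21.0h.py:49: RuntimeWarning: invalid value encountered in scalar divide
  yy,xx=np.mgrid[v-18:v+19,u-12:u+13]; f=lambda m:at(c,(m*xx).sum()/m.sum(),(m*yy).sum()/m.sum(),32)
```

Emit:
{"name": "drive_tool", "arguments": {"steps": [[-0.5,-0.05,0,0,0,0,60],[-0.8,-0.1,0,0,0,0,60],[-0.8,-0.09,0,0,0,0,60],[-0.45,0,0,0,0,0,60],[-0.1,0,0.3,0,0,0,60],[0,0,0.6,0,0,0,60],[0,0,0.7,0,0,0,60],[0,0,0.6,0,0,0,60],[0,0,0.5,0,0,0,60],[0,0,0.3,0,0,0,60],[0,0,0.15,0,0,0,60],[0,0,0,0,0,0,60]]}}

```text
clock: 36.5
tool_pos: [418.1, -241.1, -8.1]
eef_rot: [-179.9, 0.0, 14.7]
wrist_force: [0.4, -0.0, 0.4]
finger_gap: 59.7
grasp_force: 0.0
```

Emit:
{"name": "drive_tool", "arguments": {"steps": [[0,0,0,0,0,0,45],[0,0,0,0,0,0,34],[0,0,0,0,0,0,0],[0,0,0,0,0,0,0],[0,0,0,0,0,0,0],[0,0,0,0,0,0,0]]}}

```text
clock: 37.1
tool_pos: [419.1, -242.2, -6.0]
eef_rot: [179.9, -0.1, 14.7]
wrist_force: [0.6, 0.2, 6.3]
finger_gap: 27.0
grasp_force: 61.9
```

Emit:
{"name": "drive_tool", "arguments": {"steps": [[0,0,-0.2,0,0,0,0],[0,0,-0.5,0,0,0,0],[0,0,-0.7,0,0,0,0],[0,0,-0.7,0,0,0,0],[0,0,-0.5,0,0,0,0],[0,0,-0.4,0,0,0.16,0],[0,0,0,0,0,0.2,0],[0,0,0,0,0,0,0],[0,0,0,0,0,0,0]]}}

```text
clock: 38.0
tool_pos: [417.5, -241.1, 112.0]
eef_rot: [-179.9, 0.1, 4.5]
wrist_force: [-0.6, 0.5, -1.7]
finger_gap: 26.7
grasp_force: 61.1
```

```bash
python3 - <<'E'
from h import *
go(622.9,98.8,0,4.5);s=manip.state();print(s['tool_pos'],s['wrist_force'],s['finger_gap'])
E
```

```text
turn [-0.002  0.003  0.   ] then shift [ 5.787 -8.069  2.799] rows 1.0 9.0
[ 417.47151038 -241.10808498  111.96323341] [-0.55210053  0.48934112 -1.6820788 ] 26.73364819009105
```

Emit:
{"name": "drive_tool", "arguments": {"steps": [[0.3,-0.4,0,0,0,0,0],[0.6,-0.85,0,0,0,0,0],[0.65,-0.9,0,0,0,0,0],[0.65,-0.9,0,0,0,0,0],[0.65,-0.9,0,0,0,0,0],[0.65,-0.9,0,0,0,0,0],[0.65,-0.9,0,0,0,0,0],[0.65,-0.9,0,0,0,0,0],[0.6,-0.82,0,0,0,0,0],[0.387,-0.6,0,0,0,0,0],[0,0,0.2,0,0,0,0],[0,0,0.4,0,0,0,0]]}}

```text
clock: 39.2
tool_pos: [624.6, 98.5, 88.3]
eef_rot: [180.0, -0.1, 4.5]
wrist_force: [-0.9, 0.0, -1.2]
finger_gap: 26.8
grasp_force: 61.2
```

Emit:
{"name": "drive_tool", "arguments": {"steps": [[0,0,0.6,0,0,0,0],[0,0,0.6,0,0,0,0],[0,0,0.45,0,0,0,0],[0,0,0.3,0,0,0,0],[0,0,0.15,0,0,0,0],[0,0,0.06,0,0,0,0],[0,0,0,0,0,0,0],[0,0,0,0,0,0,0]]}}

```text
clock: 40.0
tool_pos: [625.0, 98.1, 3.4]
eef_rot: [180.0, -0.1, 4.4]
wrist_force: [-0.6, -0.4, -1.3]
finger_gap: 27.0
grasp_force: 61.1
```

Emit:
{"name": "drive_tool", "arguments": {"steps": [[0,0,0.06,0,0,0,0],[0,0,0,0,0,0,0],[0,0,0,0,0,0,44],[0,0,0,0,0,0,44],[0,0,0,0,0,0,44],[0,0,0,0,0,0,44],[0,0,-0.2,0,0,0,44],[0,0,-0.6,0,0,0,44],[0,0,-0.8,0,0,0,44],[0,0,-0.8,0,0,0,44],[0,0,-0.5,0,0,0,44],[0,0,0,0,0,0,44]]}}

```text
clock: 41.2
tool_pos: [626.9, 98.3, 121.4]
eef_rot: [180.0, -0.6, 4.4]
wrist_force: [0.8, 1.0, 0.9]
finger_gap: 44.2
grasp_force: 0.0
```

```bash
python3 - <<'E'
from h import *
go(502.8,-389,110,8.6)
E
```

```text
turn [ 0.001 -0.019 -0.147] then shift [-4.888 11.583  0.284] rows 1.0 12.0
```

Emit:
{"name": "drive_tool", "arguments": {"steps": [[0,0,0,0,0,-0.147,60],[-0.2,0.5,0,0,0,0,60],[-0.4,0.95,0,0,0,0,60],[-0.4,0.95,0,0,0,0,60],[-0.4,0.95,0,0,0,0,60],[-0.4,0.95,0,0,0,0,60],[-0.4,0.95,0,0,0,0,60],[-0.4,0.95,0,0,0,0,60],[-0.4,0.95,0,0,0,0,60],[-0.4,0.95,0,0,0,0,60],[-0.4,0.95,0,0,0,0,60],[-0.4,0.95,0,0,0,0,60]]}}

```text
clock: 42.4
tool_pos: [516.6, -323.5, 114.1]
eef_rot: [-179.9, 0.1, 8.6]
wrist_force: [-0.5, -0.3, 0.7]
finger_gap: 60.3
grasp_force: 0.0
```

Emit:
{"name": "drive_tool", "arguments": {"steps": [[-0.4,0.95,0,0,0,0,60],[-0.25,0.6,0,0,0,0,60],[0,0,0.2,0,0,0,60],[0,0,0,0,0,0,60],[0,0,0,0,0,0,60]]}}

```text
clock: 42.9
tool_pos: [501.2, -386.2, 106.3]
eef_rot: [-179.9, 0.1, 8.7]
wrist_force: [-1.1, 0.1, 0.5]
finger_gap: 59.5
grasp_force: 0.0
```

```bash
python3 - <<'E'
from h import *
go(502.8,-389,-9,8.6); c=snap('wrist','w9.png'); wmid(c,502.8,-389)
E
```

```text
turn [-0.005  0.003  0.002] then shift [0.029 0.076 2.883] rows 1.0 3.0
pix 320 204 n 880 292 wmid [ 503.8 -388.2] len 34.0 yaw 7.6
```

Emit:
{"name": "drive_tool", "arguments": {"steps": [[0.04,0.06,0.4,0,0,0,60],[0,0,0.6,0,0,0,60],[0,0,0.6,0,0,0,60],[0,0,0.6,0,0,0,60],[0,0,0.4,0,0,0,60],[0,0,0.18,0,0,0,60],[0,0,0.1,0,0,0,60],[0,0,0,0,0,0,60],[0,0,0,0,0,0,45],[0,0,0,0,0,0,34],[0,0,0,0,0,0,0],[0,0,0,0,0,0,0]]}}

```text
clock: 44.15
tool_pos: [504.2, -390.5, -5.8]
eef_rot: [179.9, -0.1, 8.6]
wrist_force: [1.1, 1.0, 4.4]
finger_gap: 26.8
grasp_force: 62.4
```

Emit:
{"name": "drive_tool", "arguments": {"steps": [[0,0,0,0,0,0,0],[0,0,0,0,0,0,0],[0,0,0,0,0,0,0],[0,0,-0.2,0,0,0,0],[0,0,-0.5,0,0,0,0],[0,0,-0.7,0,0,0,0],[0,0,-0.7,0,0,0,0],[0,0,-0.5,0,0,0,0],[0,0,-0.4,0,0,0.145,0],[0,0,0,0,0,0,0],[0,0,0,0,0,0,0]]}}

```text
clock: 45.25
tool_pos: [503.0, -389.6, 111.8]
eef_rot: [-180.0, 0.0, 4.5]
wrist_force: [-1.1, 0.5, -1.9]
finger_gap: 27.1
grasp_force: 61.7
```

```bash
python3 - <<'E'
from h import *
go(511.2,90,0,4.5);s=manip.state();print(s['tool_pos'],s['wrist_force'],s['finger_gap'])
E
```

```text
turn [-0.001  0.002  0.001] then shift [  1.145 -11.937   2.795] rows 1.0 12.0
[ 503.01103955 -389.60699071  111.80731194] [-1.11362049  0.50259041 -1.90166493] 27.116075668245294
```

Emit:
{"name": "drive_tool", "arguments": {"steps": [[0,-0.5,0,0,0,0,0],[0.1,-0.9,0,0,0,0,0],[0.1,-0.95,0,0,0,0,0],[0.1,-0.95,0,0,0,0,0],[0.1,-0.95,0,0,0,0,0],[0.1,-0.95,0,0,0,0,0],[0.1,-0.95,0,0,0,0,0],[0.1,-0.95,0,0,0,0,0],[0.1,-0.95,0,0,0,0,0],[0.1,-0.95,0,0,0,0,0],[0.1,-0.95,0,0,0,0,0],[0.1,-0.95,0,0,0,0,0]]}}

```text
clock: 46.45
tool_pos: [511.8, 49.8, 110.4]
eef_rot: [-180.0, 0.2, 4.5]
wrist_force: [0.2, 0.3, -2.1]
finger_gap: 26.9
grasp_force: 61.6
```

Emit:
{"name": "drive_tool", "arguments": {"steps": [[0.045,-0.7,0,0,0,0,0],[0,-0.33,0,0,0,0,0],[0,0,0.3,0,0,0,0],[0,0,0.5,0,0,0,0],[0,0,0.5,0,0,0,0],[0,0,0,0,0,0,0],[0,0,0,0,0,0,0]]}}

```text
clock: 47.15
tool_pos: [511.2, 88.1, 59.3]
eef_rot: [180.0, 0.2, 4.4]
wrist_force: [-0.3, 0.6, -1.1]
finger_gap: 26.8
grasp_force: 61.6
```

```bash
python3 - <<'E'
from h import *
go(511.2,90,1,4.5)
E
```

```text
turn [ 0.001  0.005 -0.004] then shift [ 0.003 -0.047  1.459] rows 1.0 2.0
```

Emit:
{"name": "drive_tool", "arguments": {"steps": [[0,-0.04,0.4,0,0,0,0],[0,0,0.5,0,0,0,0],[0,0,0.3,0,0,0,0],[0,0,0.15,0,0,0,0],[0,0,0.08,0,0,0,0],[0,0,0,0,0,0,0],[0,0,0,0,0,0,0]]}}

```text
clock: 47.85
tool_pos: [512.6, 91.1, 4.3]
eef_rot: [180.0, -0.1, 4.5]
wrist_force: [-1.2, -0.5, -1.6]
finger_gap: 26.9
grasp_force: 61.6
```

Emit:
{"name": "drive_tool", "arguments": {"steps": [[0,0,0.03,0,0,0,0],[0,0,0,0,0,0,0],[0,0,0,0,0,0,44],[0,0,0,0,0,0,44],[0,0,0,0,0,0,44],[0,0,0,0,0,0,44],[0,0,-0.2,0,0,0,44],[0,0,-0.6,0,0,0,44],[0,0,-0.8,0,0,0,44],[0,0,-0.9,0,0,0,44],[0,0,-0.9,0,0,0,44],[0,0,-0.4,0,0,0,44]]}}

```text
clock: 49.05
tool_pos: [513.8, 91.2, 159.5]
eef_rot: [180.0, -0.5, 4.5]
wrist_force: [0.7, -0.3, 0.4]
finger_gap: 44.3
grasp_force: 0.0
```

Emit:
{"name": "drive_tool", "arguments": {"steps": [[0,0,0,0,0,-0.28,60],[0,0,0,0,0,-0.285,60],[0,0,0,0,0,-0.285,60],[0,0,0,0,0,-0.285,60],[0,0,0,0,0,-0.285,60],[0,0,0,0,0,-0.285,60],[0,0,0,0,0,-0.285,60],[0,0,0,0,0,-0.285,60],[0,0,0,0,0,-0.285,60],[0,0,0,0,0,-0.285,60],[0,0,0,0,0,-0.285,60],[0,0,0,0,0,0,60]]}}

```text
clock: 50.25
tool_pos: [511.9, 91.1, 154.8]
eef_rot: [180.0, 0.0, 94.1]
wrist_force: [-0.3, -0.4, -0.5]
finger_gap: 60.4
grasp_force: 0.0
```

```bash
python3 - <<'E'
from h import *
go(714.2,70.3,140,94.5); go(714.2,70.3,50,94.5);c=snap('scene','s9.png')
a=c['image'][110:290,170:490,::-1]; cv2.imwrite('pics/s9c.png',cv2.resize(a,None,fx=2.5,fy=2.5,interpolation=cv2.INTER_CUBIC))
E
```

```text
turn [ 0.002  0.    -0.014] then shift [-0.914  5.     0.371] rows 1.0 6.0
turn [ 0.002  0.    -0.014] then shift [-0.914  5.     2.621] rows 1.0 6.0
```

View pics/s9c.png

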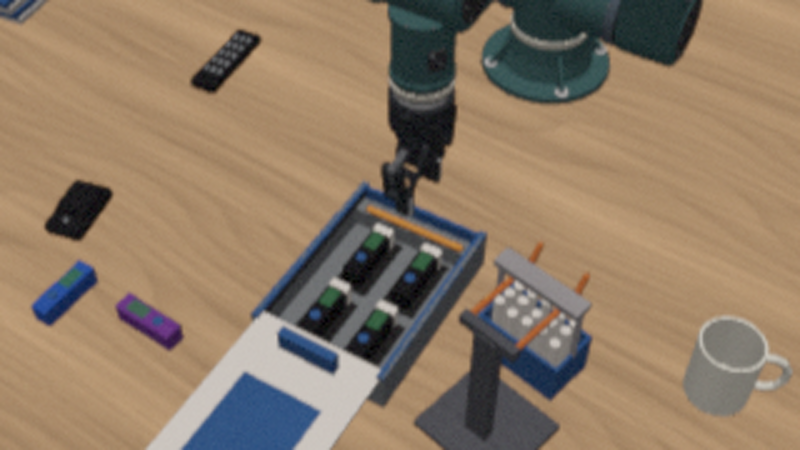

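Scene view: all four testers lie display up in the case, around (370,290) in the crop. The caddy hangs still, and the lid's grip bar is at (308,350). I'll grip the bar and shut the lid.

Emit:
{"name": "drive_tool", "arguments": {"steps": [[0,0,0,0,0,-0.014,60],[-0.15,0.6,0,0,0,0,60],[-0.15,0.85,0,0,0,0,60],[-0.15,0.9,0,0,0,0,60],[-0.15,0.9,0,0,0,0,60],[-0.15,0.85,0,0,0,0,60],[-0.114,0.6,0,0,0,0,60],[-0.05,0.3,0,0,0,0,60],[0,0,0.3,0,0,0,60],[0,0,0.6,0,0,0,60],[0,0,0,0,0,0,60],[0,0,0,0,0,0,60]]}}

```text
clock: 51.5
tool_pos: [712.7, 70.6, 116.9]
eef_rot: [-179.8, -0.0, 94.5]
wrist_force: [-0.4, -0.6, 0.0]
finger_gap: 60.0
grasp_force: 0.0
```

```bash
python3 - <<'E'
from h import *
go(714.2,70.3,52,94.5)
E
```

```text
turn [-0.006 -0.     0.   ] then shift [-0.01   0.037  1.623] rows 1.0 2.0
```

Emit:
{"name": "drive_tool", "arguments": {"steps": [[0,0.03,0.4,0,0,0,60],[0,0,0.6,0,0,0,60],[0,0,0.4,0,0,0,60],[0,0,0.2,0,0,0,60],[0,0,0,0,0,0,60],[0,0,0,0,0,0,30],[0,0,0,0,0,0,20],[0,0,0,0,0,0,0],[0,0,0,0,0,0,0],[0,0,0,0,0,0,0],[0,0,0,0,0,0,0],[0,0,0,0,0,0,0]]}}

```text
clock: 52.7
tool_pos: [715.9, 70.5, 55.8]
eef_rot: [179.9, 0.0, 94.5]
wrist_force: [-1.3, 0.3, 6.2]
finger_gap: 12.5
grasp_force: 60.4
```

Emit:
{"name": "drive_tool", "arguments": {"steps": [[0,0,0,0,0,0,0],[0,-0.15,0,0,0,0,0],[0,-0.3,0,0,0,0,0],[0,-0.5,0,0,0,0,0],[0,-0.6,0,0,0,0,0],[0,-0.6,0,0,0,0,0],[0,-0.6,0,0,0,0,0],[0,-0.6,0,0,0,0,0],[0,-0.6,0,0,0,0,0],[0,-0.5,0,0,0,0,0],[0,0,0,0,0,0,0]]}}

```text
clock: 53.8
tool_pos: [536.4, 56.3, 55.8]
eef_rot: [179.9, 0.0, 94.5]
wrist_force: [-2.0, -0.4, 6.0]
finger_gap: 12.4
grasp_force: 60.6
```

```bash
python3 - <<'E'
from h import *
go(468,50.9,51,94.5)
E
```

```text
turn [0.003 0.001 0.001] then shift [ 0.    -1.716  0.119] rows 1.0 2.0
```

Emit:
{"name": "drive_tool", "arguments": {"steps": [[0,-0.3,0,0,0,0,0],[0,-0.4,0,0,0,0,0],[0,-0.3,0,0,0,0,0],[0,-0.3,0,0,0,0,0],[0,-0.2,0,0,0,0,0],[0,-0.15,0,0,0,0,0],[0,-0.1,0,0,0,0,0],[0,0,0,0,0,0,0],[0,0,0,0,0,0,0]]}}

```text
clock: 54.7
tool_pos: [468.6, 51.0, 55.7]
eef_rot: [179.9, 0.0, 94.5]
wrist_force: [-0.8, 0.4, 8.8]
finger_gap: 12.4
grasp_force: 61.2
```

Emit:
{"name": "drive_tool", "arguments": {"steps": [[0,-0.1,0,0,0,0,0],[0,-0.05,0,0,0,0,0],[0,0,0,0,0,0,0],[0,0,0,0,0,0,0]]}}

```text
clock: 55.1
tool_pos: [468.4, 51.0, 55.9]
eef_rot: [179.1, -0.0, 94.5]
wrist_force: [16.9, 1.7, -4.3]
finger_gap: 12.2
grasp_force: 59.5
```

The lid is against the stop (17 N, no further motion). I'll relax, release and rise.

Emit:
{"name": "drive_tool", "arguments": {"steps": [[0,0.1,0,0,0,0,0],[0,0,0,0,0,0,0],[0,0,0,0,0,0,40],[0,0,0,0,0,0,60],[0,0,0,0,0,0,60],[0,0,0,0,0,0,60],[0,0,-0.2,0,0,0,60],[0,0,-0.6,0,0,0,60],[0,0,-1,0,0,0,60],[0,0,-1,0,0,0,60],[0,0,-1,0,0,0,60],[0,0,-0.6,0,0,0,60]]}}

```text
clock: 56.3
tool_pos: [467.1, 50.8, 234.7]
eef_rot: [179.7, 0.0, 94.5]
wrist_force: [-0.3, -0.4, 0.5]
finger_gap: 59.7
grasp_force: 0.0
```

Emit:
{"name": "drive_tool", "arguments": {"steps": [[0.4,0,0,0,0,0,60],[-0.5,0,0,0,0,0,60],[-0.8,0,0,0,0,0,60],[-0.9,0,0,0,0,0,60],[-0.9,0,0,0,0,0,60],[-0.9,0,0,0,0,0,60],[-0.9,0,0,0,0,0,60],[-0.5,0,0,0,0,0,60],[0,0,0,0,0,0,60],[0,0,0,0,0,0,60]]}}

```text
clock: 57.3
tool_pos: [481.7, -148.4, 230.4]
eef_rot: [-180.0, -0.0, 94.5]
wrist_force: [0.2, 0.4, -0.5]
finger_gap: 60.1
grasp_force: 0.0
```

```bash
python3 - <<'E'
from h import *
c=snap('top','top9.png');t=load('top0'); d=np.abs(c['image'].astype(int)-t['im']).max(2)
for n,(x0,y0,x1,y1) in {'case':(278,160,346,250),'grip':(298,226,330,238),'mouse':(422,152,452,188),'remote':(444,255,474,306),'mug':(158,230,202,262)}.items(): print(n,d[y0:y1,x0:x1].mean().round(1),(d[y0:y1,x0:x1]>40).sum())
s=c['image'][140:270,150:350,::-1];s2=snap('scene','s10.png')['image'][160:290,260:460,::-1]
cv2.imwrite('pics/f.png',cv2.resize(np.hstack([s,s2]),None,fx=2,fy=2,interpolation=cv2.INTER_CUBIC)); print(manip.state()['tool_pos'])
E
```

```text
case 4.5 24
grip 8.1 5
mouse 3.2 0
remote 3.1 0
mug 3.5 0
[ 481.84307783 -147.61421487  230.53762947]
```

View pics/f.png

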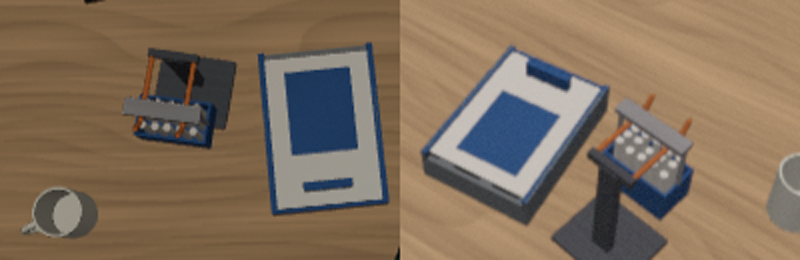

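Final view: the lid is shut with its grip bar at (328,185), and the caddy hangs across both prongs at (165,108). I'll check the lid position to sub-pixel against the first picture.

```bash
python3 - <<'E'
from h import *
def bar(im):
    w=im[220:240,300:328].astype(float); b=np.clip(w[:,:,2]-w[:,:,0]-25,0,None); yy,xx=np.mgrid[220:240,300:328]; return (b*xx).sum()/b.sum(),(b*yy).sum()/b.sum()
t=load('top0')
def panel(im):
    w=im[168:222,285:335].astype(float); b=np.clip(w[:,:,2]-w[:,:,0]-25,0,None); yy,xx=np.mgrid[168:222,285:335]; return (b*xx).sum()/b.sum(),(b*yy).sum()/b.sum()
A=np.array([bar(t['im']),panel(t['im'])]);B=[]
for i in range(3):
    c=manip.camera('top')['image'];B.append([bar(c),panel(c)])
D=np.mean(B,0)-A; print(D, 'mm/px', 1430/437.6)
E
```

```text
[[-0.04739292  0.26697351]
 [ 0.05954808  0.22574315]] mm/px 3.2678244972577697
```

```bash
python3 -c "
from station import manip
print(manip.finish_job())"
```

```text
the job is handed in; nothing more can be done
None
```

The job is handed in, though the hand-in returned no verdict: all four testers lie display up in the case, the lid is shut over the ridge and fully home, the caddy hangs on both hook prongs, and the mouse, remote and mug look unmoved in the final picture.

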